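# Seat the round flush pull in the cabinet door

### The job

The brass flush pull lies loose on the cabinet door: push it across the wood with your fingertips until it drops into the round recess, and make sure it lies flat, fully home. Do not pick it up off the door, and leave the wax tin, brush, varnish can and sanding block where they are. Finish while holding it down: the program ends with a fingertip still pressing on top of the seated pull.

Things in the scene. Friction and masses are not known exactly. Their poses are not given: they have to be found in the camera images.
- pull: the loose flush pull: a flat round brass disc, 50 mm across and 8 mm thick, about 90 g, with a dark ring on its top face. Origin at the centre of its underside, z up out of its top face.
- door: white-painted cabinet door lying flat, fixed on the bench at some yaw, 22 mm thick. Origin at bench level straight under the recess centre; x across the door, y along its wide stile, z up. The smooth stile, on which pull and wax tin lie, reaches 65 mm either side of the recess along x and 210 mm along y; on its +x side the woven cane field, level with it, and the frame reach to x = 270 mm.
- recess (a point): centre of the mouth of the round recess, at the height of the door's top face (22 mm above the bench); axes as the door's. The recess is 54 mm across and 8 mm deep with a flat dark-stained floor, so the seated pull is flush with the wood and its origin is 8 mm below this point.
- wax_tin: bystander: small round green tin with an aluminium lid, 54 mm across, 24 mm high, loose on the door's stile on the other side of the recess from the pull. Origin at the centre of its underside.
- brush: bystander: flat paintbrush with a black handle, lying on the cane field, 183 mm long, 46 mm wide, 16 mm high. Origin on its underside near its steel band; x points to the bristles (to 83 mm), the handle reaches to x = -100 mm.
- varnish_can: bystander: white and green can, 86 mm across, 107 mm high, standing on the bench beyond one end of the door. Origin at the centre of its underside.
- sanding_block: bystander: cork sanding block, 70 by 100 by 32 mm high, on the bench beyond the other end of the door. Origin at the centre of its underside.

How it is judged (in metres and radians):
At the end, for the whole second after the job is handed in: The pull lies in the recess: centred within 4.5 mm, its underside more than 6 mm below the door's face, tilted less than 0.06 rad, at rest, and the fingers press on it with more than 1 N (horizontal distance between pull and recess below 0.0045 m and z of pull in the frame of recess below -0.006 m and angle between pull's own z axis and vertical below 0.06 rad and linear speed of pull below 0.02 m/s and contact force between the fingers and pull above 1 N); the arm keeps its last pose, push and grip.
It fails at once if the pull is lifted more than 8 mm off the door's face (z of pull in the frame of recess above 0.008 m).
It fails at once if the pull is tipped up by more than 0.6 rad (angle between pull's own z axis and vertical above 0.6 rad).
It fails at once if the wax tin, brush, varnish can or sanding block is moved more than 15 mm (distance of any of wax_tin, brush, varnish_can, sanding_block from where it was at the start of the episode above 0.015 m).
It also fails if it takes over 45 s, if anything falls off the work surface, if the arm or the gripper's body presses on something with over 40 N, if the wrist force passes 120 N, or if a joint passes its speed limit or range.

### The arm

A 6-joint arm with a two-finger parallel gripper is mounted at the origin on the work surface. World frame = base frame: x ahead of the robot, y to its left, z up, the work surface at z = 0. Lengths are in m, angles in degrees, forces in N, time in s.
With the tool pointing down it reaches from about 0.325 to 0.75 m from the base axis. Payload 7.6 kg.
Tool frame: the origin (TCP) lies at the very end of the fingers, on their centre line; the grasp point (between the pads) lies 19 mm behind it; z points along the fingers, y is the line along which they close (so a half turn about z gives the same grasp; the last joint's range is limited). The gripper opens to 85 mm and grips with 20 to 120 N. Pads are 22 mm wide; open, the fingers measure 114 mm over their backs; the gripper's body (76 mm by 85 mm) begins 54 mm behind the grasp point. The pads swing forward as they close: fully open they stand 13 mm farther back than shut.
Start: joints at [-68.887, 2.991, 80.254, -0, 96.75, -4.028], TCP at [0.223, -0.475, 0.231] pointing down, gripper open.
Joint ranges: [-166.34, 166.34], [-52.06, 124.39], [6.96, 135.62], [-60.46, 240.46], [14.63, 156.25], [-167.68, 167.68]. Speed limits (degrees/s): [147.25, 147.25, 172.46, 180, 180, 180].

### API

Orientations are given as [roll, pitch, yaw] about the fixed x, y, z axes, in that order (R = Rz(yaw) Ry(pitch) Rx(roll)).
In Python, from bench import ctrl gives the robot as it stands.
- The arm moves only by the tool move_arm, never from a script. Its argument "steps" is a list of rows, each a list of 3 entries, a list of its own where there are three numbers: the gripper command: -1 is shut, 1 is fully open, values between are in proportion, then the shift along the tool's x, y, z in m, then the turn, a rotation vector about the tool's x, y, z in degrees. A call has 1 to 12 rows; each row shifts and turns the commanded pose from where the row before left it, along the tool's axes as they then stand; what a row does not reach is not made up. A row lasts 1/10 s, in which the tool goes at most 50 mm and 8.59 degrees, less where a joint would pass 70% of its speed; a pose out of reach is approached as far as the arm can. A call is refused whole if a number of a shift passes 0.05 or a number of a turn 8.59, either way. A call with a gripper value outside its range is refused whole. The fingers move at their own pace and stop on an object; the grip force is fixed at half the most. Time passes only in rows, so rows that do not move let the fingers close. It gives the time, the measured TCP pose, the force, the opening and the grip force at its end, in the units of the state.
- ctrl.read_state(): the state, without advancing time (a new reading comes with each control period).
- ctrl.grab_frame(name): name is "side" or "top" or "wrist"; returns (picture, depth): 480x640x3 uint8, blue, green, red; 480x640 float32, m along the optical axis (not along the pixel's ray), 0 where there is no reading.
- ctrl.get_calibration(name): a dict with "fx", "fy", "cx", "cy" (pixels), "dist_coeffs" ([k1, k2, p1, p2, k3] as OpenCV has them; the pictures are not rectified), "world_to_cam" (4x4, takes a point from world to camera coordinates); the wrist camera has in their place "mount" (4x4, takes a point from camera to tool coordinates, whose origin is the TCP and whose axes are the flange's). Camera axes: x right, y down, z forward; pixel columns grow to the right and rows downward; lengths in m; the calibration is good to about 2 mm. A picture is of the moment at which its call begins: read the wrist's pose just before it. get_calibration takes no time and is no camera call.
- ctrl.sign_off(): hands the job in; it is judged then, once.
Trained networks look in the newest picture that a camera, given by its name, has taken for a name from the list of things; names that differ only in an ending like _2 or _b are one class to them, and where a whole thing is asked for, a point or a joint stands for the part that bears it (a point fixed in the world has none). Each returns a list of dicts, best first, with "p" (0 to 1); they miss things now and then, are a little off and sometimes report something else, mostly with a low value. They report only what shows in the picture. A call takes as long as a camera call.
- ctrl.look_for(camera, target): "centre" ([x, y, z] in m, in world coordinates, good to about 4 mm: the middle of the surface that is visible of it).
- ctrl.pinpoint(camera, target): "centre" ([x, y, z] in m, in world coordinates, good to about 4 mm: a listed point, or the origin of a listed thing).
The state is a dict: "time": time; "joint_pos": joint angles; "dq": joint speeds; "joint_efforts": joint torques, N m; "tool_pos": TCP position; "tcp_rot": TCP orientation; "contact_force": force on the tool from outside, world axes, zero at the start; "ft_torque": the same for the moment, N m; "grip_width": finger opening in m; "grip_force": force on a finger pad.
Only numpy, scipy, OpenCV 4.12 (cv2) and the standard library are available. Lean on these libraries where they do the work, as an engineer would, in place of code of your own. Each camera call takes 0.05 s, during which the arm holds its last target. There are 200 camera calls.

## Working session

There is one attempt and no reset: what is moved stays moved. The work goes in short steps, Python scripts to look and compute and a tool call to move; the robot and the scene stay as the last step left them, time stands still between calls to the robot, and variables do not carry over. Pictures are saved under pics/ and viewed, at most 10 in all, crops included, and the job is handed in when it is done.

Besides the shell and the picture viewer there is one more tool, called after "Call:" as name([rows], argument=value, ...), one row to a line, values as JSON. move_arm: Moves the arm, as the interface text tells. Its arguments: {"type":"object","properties":{"steps":{"type":"array","items":{"type":"array"}}},"required":["steps"]}

```bash
mkdir -p pics; ls; cat > h.py <<'E'
import numpy as np, cv2
from bench import ctrl
from scipy.spatial.transform import Rotation as R
def px2w(cam,u,v,z):
    c=ctrl.get_calibration(cam);K=np.array([[c['fx'],0,c['cx']],[0,c['fy'],c['cy']],[0,0,1]])
    n=cv2.undistortPoints(np.array([[[u,v]]],float),K,np.array(c['dist_coeffs'],float))[0,0]
    if cam=='wrist':
        s=ctrl.read_state();T=np.eye(4);T[:3,:3]=R.from_euler('xyz',s['tcp_rot'],degrees=True).as_matrix();T[:3,3]=s['tool_pos'];M=T@np.array(c['mount'])
    else: M=np.linalg.inv(np.array(c['world_to_cam']))
    d=M[:3,:3]@np.array([n[0],n[1],1]);o=M[:3,3]
    return o+d*(z-o[2])/d[2]
E
python3 - <<'E'
from h import *
s=ctrl.read_state();print({k:np.round(v,3) for k,v in s.items()})
for cam in('top','side'):
    p,d=ctrl.grab_frame(cam);cv2.imwrite(f'pics/{cam}0.png',p)
    for t in('pull','recess','wax_tin','brush'):
        r=ctrl.pinpoint(cam,t);print(cam,t,[(np.round(x['centre'],4),round(x['p'],2)) for x in r[:2]])
    print(ctrl.pinpoint(cam,'door')[:1])
E
```

```text
pics
{'time': np.float64(0.0), 'joint_pos': array([-6.8886e+01,  3.0250e+00,  8.0312e+01, -1.0000e-03,  9.6749e+01,
       -4.0300e+00]), 'dq': array([-0.066,  0.08 ,  0.013,  0.027,  0.015, -0.011]), 'joint_efforts': array([-0.0000e+00, -3.8167e+01, -3.6019e+01, -0.0000e+00,  6.0000e-03,
       -0.0000e+00]), 'tool_pos': array([ 0.223, -0.475,  0.231]), 'tcp_rot': array([-1.79915e+02, -5.00000e-03,  2.51440e+01]), 'contact_force': array([-0.227, -0.567, -0.736]), 'ft_torque': array([-0.008,  0.022,  0.01 ]), 'grip_force': np.float64(0.0), 'grip_width': np.float64(0.085)}
top pull [(array([0.5565, 0.0771, 0.0236]), 0.9)]
top recess [(array([ 0.5503, -0.0139,  0.0253]), 0.78)]
top wax_tin []
top brush [(array([ 0.7281, -0.0291,  0.0193]), 0.58)]
[{'centre': [0.5555, -0.0162, -0.0031], 'p': 0.68}]
side pull [(array([0.5588, 0.0791, 0.0245]), 0.75)]
side recess [(array([ 0.5542, -0.0161,  0.0217]), 0.87)]
side wax_tin [(array([ 0.5778, -0.0924,  0.0231]), 0.63)]
side brush [(array([ 0.7266, -0.0345,  0.0262]), 0.65)]
[]
```

View pics/top0.png

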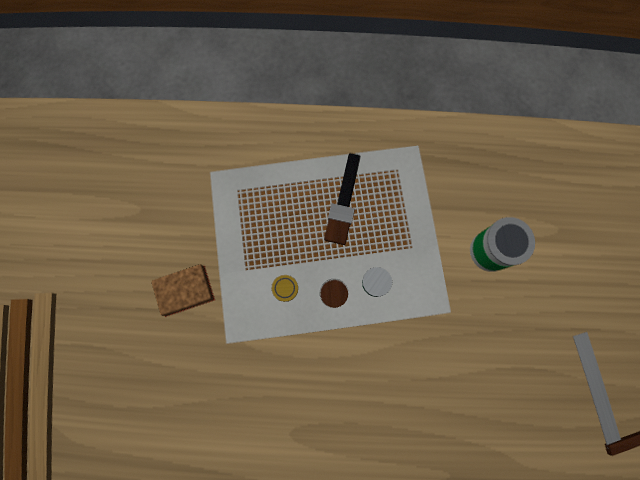

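View pics/side0.png

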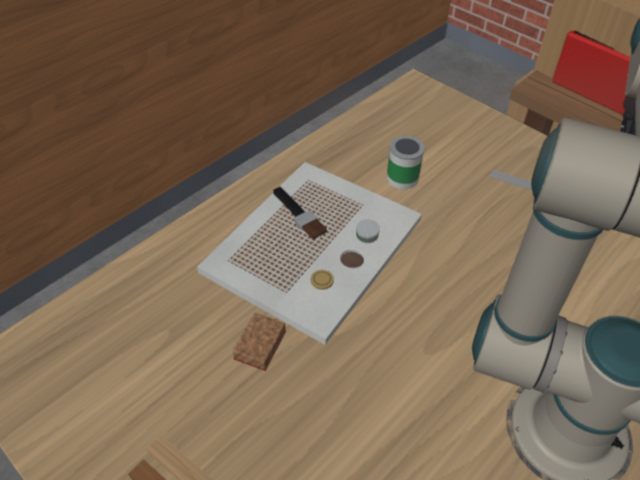

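The top view shows the pull at about (285,288), the empty recess at (334,293) and the tin at (377,281). The side view agrees: pull (321,279), recess (352,259), tin (368,231). I'll refine these positions by segmentation.

```bash
cat >> h.py <<'E'
def blob(m,u,v,r=40):
    k=np.zeros_like(m);cv2.circle(k,(u,v),r,255,-1);m=cv2.morphologyEx(m&k,cv2.MORPH_CLOSE,np.ones((5,5),np.uint8))
    n,l,st,c=cv2.connectedComponentsWithStats(m);i=1+np.argmax(st[1:,4]);return c[i],st[i]
E
python3 - <<'E'
from h import *
for cam,pp,rr,tt in(('top',(285,288),(334,293),(377,281)),('side',(321,279),(352,259),(368,231))):
    p=cv2.imread(f'pics/{cam}0.png');h=cv2.cvtColor(p,cv2.COLOR_BGR2HSV)
    gold=cv2.inRange(h,(10,90,40),(35,255,255));dark=cv2.inRange(h,(0,0,0),(25,255,130))
    for n,m,uv,z in(('pull',gold,pp,.030),('recess',dark,rr,.022)):
        c,s=blob(m,*uv,24);print(cam,n,c,s,px2w(cam,*c,z))
    print('tin top',px2w(cam,*tt,.046))
s=ctrl.read_state();print(s['time'])
# target: TCP 0.06 behind pull
yaw=np.radians(25.14)
A=np.array([[np.cos(yaw),np.sin(yaw)],[np.sin(yaw),-np.cos(yaw)]])
print(A.T@(np.array([.560,.150])-np.array([.223,-.475])))
E
```

```text
top pull [284.47262774 287.71532847] [272 275  26  27 548] [0.5587375  0.07701631 0.03      ]
top recess [333.70982839 293.23400936] [320 279  29  29 641] [ 0.55372059 -0.0148951   0.022     ]
tin top [ 0.57751133 -0.09206222  0.046     ]
side pull [321.58227848 279.19936709] [311 270  22  19 316] [0.55806726 0.08067653 0.03      ]
side recess [351.40952381 259.13968254] [340 251  24  17 315] [ 0.5541314  -0.01106659  0.022     ]
tin top [ 0.57005737 -0.08319395  0.046     ]
0.6
[ 0.57059651 -0.42262705]
```

Call:
move_arm([
  [-0.3,[0.038,-0.0282,0],[0,0,0]],
  [-0.3,[0.038,-0.0282,0],[0,0,0]],
  [-0.3,[0.038,-0.0282,0],[0,0,0]],
  [-0.3,[0.038,-0.0282,0],[0,0,0]],
  [-0.3,[0.038,-0.0282,0],[0,0,0]],
  [-0.3,[0.038,-0.0282,0],[0,0,0]],
  [-0.3,[0.038,-0.0282,0],[0,0,0]],
  [-0.3,[0.038,-0.0282,0],[0,0,0]],
  [-0.3,[0.038,-0.0282,0],[0,0,0]],
  [-0.3,[0.038,-0.0282,0],[0,0,0]],
  [-0.3,[0.038,-0.0282,0],[0,0,0]],
  [-0.3,[0.038,-0.0282,0],[0,0,0]],
])

```text
time: 1.8
tool_pos: [0.4927, 0.0268, 0.2315]
tcp_rot: [180.0, -0.0, 25.2]
contact_force: [1.2, -0.8, -0.1]
grip_width: 0.03
grip_force: 0.0
```

Call:
move_arm([
  [-0.3,[0.038,-0.0282,0],[0,0,0]],
  [-0.3,[0.038,-0.0282,0],[0,0,0]],
  [-0.3,[0.038,-0.0282,0],[0,0,0]],
  [-0.3,[0,0,0],[0,0,-8]],
  [-0.3,[0,0,0],[0,0,-8]],
  [-0.3,[0,0,0],[0,0,-8]],
  [-0.3,[0,0,0],[0,0,-8]],
  [-0.3,[0,0,0],[0,0,-8]],
  [-0.3,[0,0,0],[0,0,-8]],
  [-0.3,[0,0,0],[0,0,-8]],
  [-0.3,[0,0,0],[0,0,-6.4]],
  [-0.3,[0,0,0],[0,0,0]],
])

```text
time: 3.0
tool_pos: [0.5594, 0.1498, 0.2312]
tcp_rot: [-180.0, 0.0, 87.6]
contact_force: [0.1, 0.6, -0.9]
grip_width: 0.0299
grip_force: 0.0
```

```bash
python3 - <<'E'
from h import *
s=ctrl.read_state();print(s['time'],np.round(s['tool_pos'],4),np.round(s['tcp_rot'],2),s['grip_width'],s['joint_pos'][5])
p,d=ctrl.grab_frame('wrist');cv2.imwrite('pics/w0.png',p)
for t in('pull','recess'):print(t,[(np.round(x['centre'],4),round(x['p'],2)) for x in ctrl.pinpoint('wrist',t)[:2]])
E
```

```text
3.0 [0.5594 0.1498 0.2312] [-1.800e+02  1.000e-02  8.759e+01] 0.02988320565532481 13.749919805292501
pull [(array([0.5585, 0.0758, 0.0239]), 0.97)]
recess [(array([ 0.5538, -0.0142,  0.0247]), 0.71)]
```

View pics/w0.png

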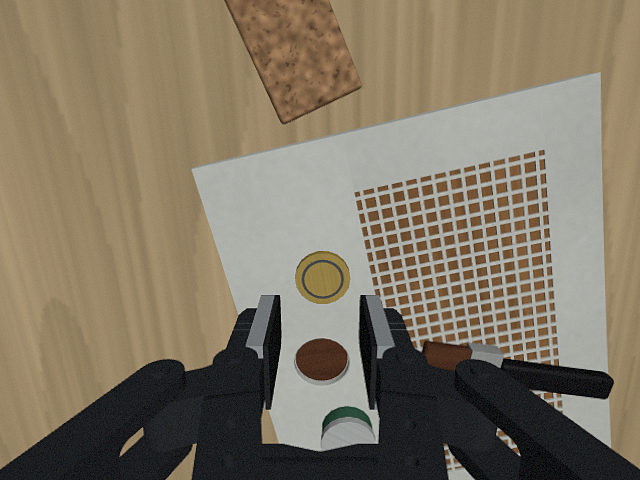

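The wrist view shows the pull at (322,278) and the recess at (322,358), both between the fingers' columns, so they line up with the tool's x axis. The tin is beyond them, at (347,428).

```bash
python3 - <<'E'
from h import *
p=cv2.imread('pics/w0.png');h=cv2.cvtColor(p,cv2.COLOR_BGR2HSV)
gold=cv2.inRange(h,(10,90,40),(35,255,255));dark=cv2.inRange(h,(0,60,20),(25,255,130))
a=[]
for m,uv,z in((gold,(322,278),.030),(dark,(322,358),.0145)):
    c,s=blob(m,*uv,36);w=px2w('wrist',*c,z);a.append(w);print(c,s,w)
d=a[1]-a[0];print(d,np.degrees(np.arctan2(-d[1],-d[0])))
E
```

```text
[322.22007042 277.02200704] [ 295  251   55   53 2272] [0.55883598 0.07853931 0.03      ]
[321.18262939 359.01665675] [ 296  339   52   42 1681] [ 0.55369724 -0.0167375   0.0145    ]
[-0.00513875 -0.09527681 -0.0155    ] 86.91274697990302
```

Call:
move_arm([
  [-0.3,[0,0,0],[0,0,0.74]],
  [-0.3,[-0.0217,0.0034,0],[0,0,0]],
  [-0.3,[0,0,0.05],[0,0,0]],
  [-0.3,[0,0,0.05],[0,0,0]],
  [-0.3,[0,0,0.05],[0,0,0]],
  [-0.3,[0,0,0.03],[0,0,0]],
  [-0.3,[0,0,0.015],[0,0,0]],
  [-0.3,[0,0,0.006],[0,0,0]],
  [-0.3,[0,0,0],[0,0,0]],
  [-0.3,[0,0,0],[0,0,0]],
])

```text
time: 4.15
tool_pos: [0.5629, 0.1282, 0.0325]
tcp_rot: [179.8, -0.0, 86.8]
contact_force: [0.4, 0.0, -0.5]
grip_width: 0.0299
grip_force: 0.0
```

Call:
move_arm([
  [-0.3,[0,0,0.002],[0,0,0]],
  [-0.3,[0,0,0.002],[0,0,0]],
  [-0.3,[0,0,0],[0,0,0]],
])

```text
time: 4.45
tool_pos: [0.5616, 0.128, 0.0265]
tcp_rot: [180.0, 0.0, 86.8]
contact_force: [-0.7, 0.7, 0.9]
grip_width: 0.0302
grip_force: 0.0
```

Call:
move_arm([
  [-0.3,[0,0,0.002],[0,0,0]],
  [-0.3,[0,0,0],[0,0,0]],
  [-0.3,[0,0,0],[0,0,0]],
])

```text
time: 4.75
tool_pos: [0.5615, 0.1279, 0.0242]
tcp_rot: [-180.0, 0.0, 86.8]
contact_force: [-0.2, 0.5, -1.0]
grip_width: 0.0301
grip_force: 0.0
```

Call:
move_arm([
  [-0.3,[0,0,0.002],[0,0,0]],
  [-0.3,[0,0,0],[0,0,0]],
  [-0.3,[0,0,0],[0,0,0]],
])

```text
time: 5.05
tool_pos: [0.5615, 0.1279, 0.0222]
tcp_rot: [-180.0, 0.0, 86.8]
contact_force: [0.1, 0.4, 0.2]
grip_width: 0.0298
grip_force: 0.0
```

```bash
python3 - <<'E'
from h import *
s=ctrl.read_state();print(s['time'],np.round(s['tool_pos'],4),np.round(s['contact_force'],2))
p,d=ctrl.grab_frame('wrist');cv2.imwrite('pics/w1.png',p)
E
```

```text
5.05 [0.5615 0.1279 0.0222] [0.1  0.42 0.22]
```

View pics/w1.png

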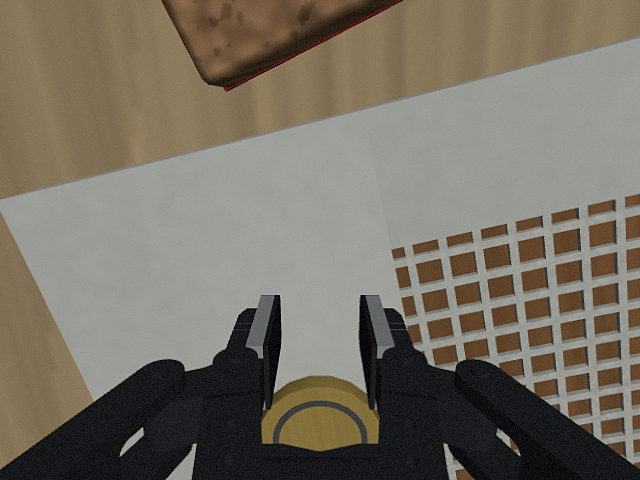

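The pull sits squarely between and just ahead of the fingers (about (320,430)), and the fingertips have not touched the wood yet. I'll lower in small steps until they do.

Call:
move_arm([
  [-0.3,[0,0,0.001],[0,0,0]],
  [-0.3,[0,0,0],[0,0,0]],
  [-0.3,[0,0,0],[0,0,0]],
])

```text
time: 5.4
tool_pos: [0.5617, 0.128, 0.0216]
tcp_rot: [180.0, -0.0, 86.8]
contact_force: [-0.3, 0.2, 2.7]
grip_width: 0.0295
grip_force: 1.5
```

Call:
move_arm([
  [-0.3,[0,0,0.001],[0,0,0]],
  [-0.3,[0,0,0],[0,0,0]],
  [-0.3,[0,0,0],[0,0,0]],
])

```text
time: 5.7
tool_pos: [0.5618, 0.128, 0.0216]
tcp_rot: [180.0, 0.0, 86.8]
contact_force: [-4.5, -0.1, 8.9]
grip_width: 0.0299
grip_force: 4.8
```

Call:
move_arm([
  [-0.3,[0,0,0.001],[0,0,0]],
  [-0.3,[0,0,0],[0,0,0]],
  [-0.3,[0,0,0],[0,0,0]],
])

```text
time: 6.0
tool_pos: [0.5618, 0.128, 0.0216]
tcp_rot: [180.0, 0.0, 86.8]
contact_force: [-8.3, -2.1, 15.9]
grip_width: 0.0298
grip_force: 8.0
```

Call:
move_arm([
  [-0.3,[0,0,-0.005],[0,0,0]],
  [-0.3,[0,0,0],[0,0,0]],
  [-0.3,[-0.01,0,0],[0,0,0]],
  [-0.3,[-0.005,0,0],[0,0,0]],
  [-0.3,[-0.005,0,0],[0,0,0]],
  [-0.3,[-0.008,0,0],[0,0,0]],
  [-0.3,[-0.008,0,0],[0,0,0]],
  [-0.3,[-0.008,0,0],[0,0,0]],
  [-0.3,[-0.008,0,0],[0,0,0]],
  [-0.3,[-0.008,0,0],[0,0,0]],
  [-0.3,[-0.005,0,0],[0,0,0]],
  [-0.3,[0,0,0],[0,0,0]],
])

```text
time: 7.2
tool_pos: [0.5579, 0.0623, 0.0243]
tcp_rot: [180.0, 0.0, 86.8]
contact_force: [0.3, 1.0, -0.1]
grip_width: 0.03
grip_force: 0.0
```

```bash
cat > look.py <<'E'
from h import *
import sys
s=ctrl.read_state();print(s['time'],np.round(s['tool_pos'],4),np.round(s['contact_force'],2))
for cam,z in (('top',.03),('side',.03)):
    p,d=ctrl.grab_frame(cam);cv2.imwrite(f'pics/{cam}{sys.argv[1]}.png',p);i=p[200:340,230:430];cv2.imwrite(f'pics/{cam}{sys.argv[1]}c.png',cv2.resize(i,None,fx=4,fy=4))
    print(cam,[(np.round(x['centre'],4),round(x['p'],2)) for x in ctrl.pinpoint(cam,'pull')[:1]])
E
python3 look.py 1
```

```text
7.2 [0.5579 0.0623 0.0243] [ 0.27  1.01 -0.11]
top [(array([0.5575, 0.0326, 0.0226]), 0.64)]
side [(array([0.5535, 0.0354, 0.0231]), 0.6)]
```

View pics/side1c.png

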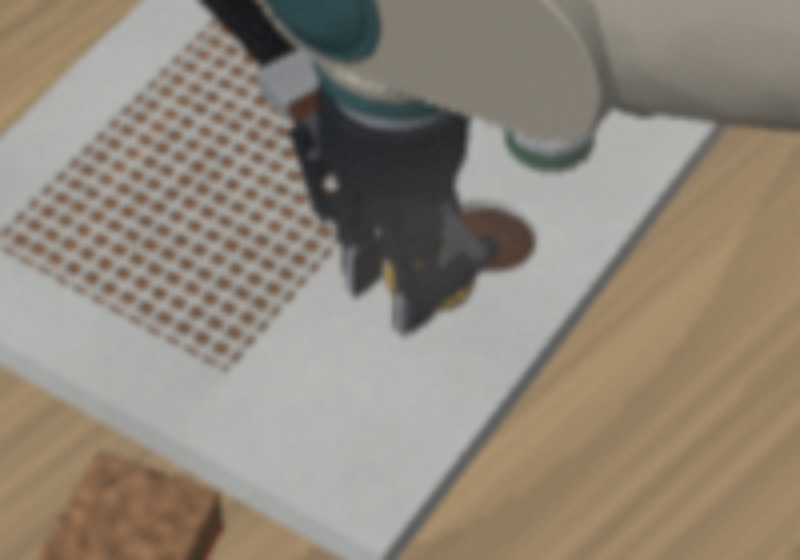

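The side crop shows the pull cradled between the fingertips (about (430,290)), heading straight for the dark recess at (505,238). I'll push the remaining distance slowly.

Call:
move_arm([
  [-0.3,[-0.005,0,0],[0,0,0]],
  [-0.3,[-0.005,0,0],[0,0,0]],
  [-0.3,[-0.005,0,0],[0,0,0]],
  [-0.3,[-0.005,0,0],[0,0,0]],
  [-0.3,[-0.005,0,0],[0,0,0]],
  [-0.3,[-0.005,0,0],[0,0,0]],
  [-0.3,[-0.004,0,0],[0,0,0]],
  [-0.3,[-0.003,0,0],[0,0,0]],
  [-0.3,[-0.003,0,0],[0,0,0]],
  [-0.3,[-0.003,0,0],[0,0,0]],
  [-0.3,[-0.002,0,0],[0,0,0]],
  [-0.3,[0,0,0],[0,0,0]],
])

```text
time: 8.6
tool_pos: [0.5553, 0.0178, 0.0242]
tcp_rot: [-180.0, 0.0, 86.8]
contact_force: [-0.5, -0.5, -0.4]
grip_width: 0.0296
grip_force: 0.0
```

```bash
python3 look.py 2; python3 - <<'E'
from h import *
p,d=ctrl.grab_frame('wrist');cv2.imwrite('pics/w2.png',p)
E
```

```text
8.6 [0.5553 0.0178 0.0242] [-0.51 -0.46 -0.42]
top [(array([ 0.7268, -0.0302,  0.0234]), 0.32)]
side [(array([ 0.55  , -0.0107,  0.0179]), 0.52)]
```

View pics/w2.png

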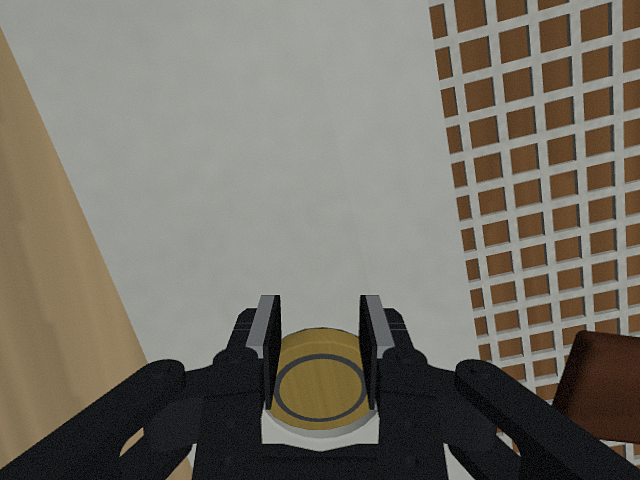

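The wrist view shows the pull at (320,388) between the fingertips, with a light crescent at its far edge near (320,430). It looks dropped in, so I'll check its position and height.

```bash
python3 - <<'E'
from h import *
for z in(.022,.026,.03):
    a=px2w('wrist',321,388,z);print(z,a, 'rear',px2w('wrist',321,329,z)[1],'far',px2w('wrist',321,430,z)[1])
p,d=ctrl.grab_frame('wrist')
c=ctrl.get_calibration('wrist');s=ctrl.read_state()
T=np.eye(4);T[:3,:3]=R.from_euler('xyz',s['tcp_rot'],degrees=True).as_matrix();T[:3,3]=s['tool_pos'];M=T@np.array(c['mount'])
K=np.array([[c['fx'],0,c['cx']],[0,c['fy'],c['cy']],[0,0,1]])
for v in(250,290,310,323,335,345,370,388,400,420,427,434,438):
    z=np.median(d[v-1:v+2,318:325]);n=cv2.undistortPoints(np.array([[[321,v]]],float),K,np.array(c['dist_coeffs'],float))[0,0]
    print(v,np.round((M@np.array([n[0]*z,n[1]*z,z,1]))[:3],4))
E
```

```text
0.022 [ 0.55441809 -0.01638952  0.022     ] rear 0.01091509437906421 far -0.037420729393758
0.026 [ 0.55457612 -0.01329307  0.026     ] rear 0.013255619246589148 far -0.033742024623232045
0.03 [ 0.55473415 -0.01019661  0.03      ] rear 0.0155961441141141 far -0.03006331985270612
250 [0.5577 0.0437 0.0218]
290 [0.5568 0.0274 0.0213]
310 [0.5564 0.0191 0.0217]
323 [0.5561 0.0135 0.0218]
335 [0.5559 0.0111 0.0267]
345 [0.5558 0.009  0.0303]
370 [ 0.5551 -0.0031  0.0285]
388 [ 0.5546 -0.0129  0.0265]
400 [ 0.5542 -0.0196  0.0252]
420 [ 0.5536 -0.0313  0.0231]
427 [ 0.5534 -0.0358  0.0221]
434 [ 0.553  -0.0429  0.0183]
438 [ 0.553  -0.0429  0.0206]
```

View pics/side2c.png

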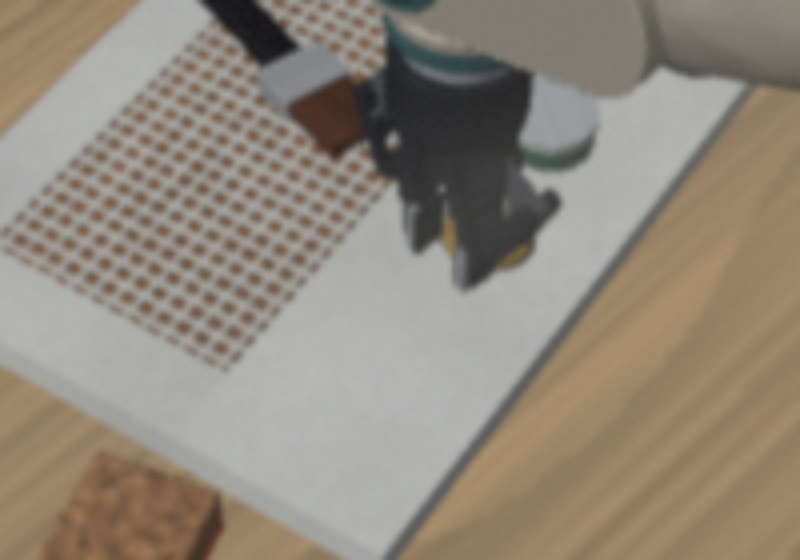

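The depth readings show the pull tilted. Its far edge is down on the recess floor (top at z 22 mm), but its near edge is still on the rim (top at z 30 mm). It needs a few millimetres more push.

Call:
move_arm([
  [-0.3,[-0.0015,0,0],[0,0,0]],
  [-0.3,[-0.0015,0,0],[0,0,0]],
  [-0.3,[0,0,0],[0,0,0]],
  [-0.3,[0,0,0],[0,0,0]],
])

```text
time: 9.3
tool_pos: [0.5552, 0.015, 0.0243]
tcp_rot: [180.0, 0.0, 86.8]
contact_force: [0.0, 0.0, -0.4]
grip_width: 0.0295
grip_force: 0.0
```

```bash
cat > dep.py <<'E'
from h import *
import sys
p,d=ctrl.grab_frame('wrist');cv2.imwrite(f'pics/w{sys.argv[1]}.png',p)
c=ctrl.get_calibration('wrist');s=ctrl.read_state();print(s['time'],s['tool_pos'],s['contact_force'])
T=np.eye(4);T[:3,:3]=R.from_euler('xyz',s['tcp_rot'],degrees=True).as_matrix();T[:3,3]=s['tool_pos'];M=T@np.array(c['mount'])
K=np.array([[c['fx'],0,c['cx']],[0,c['fy'],c['cy']],[0,0,1]])
v,u=np.mgrid[0:480,0:640];n=cv2.undistortPoints(np.stack([u,v],-1).reshape(-1,1,2).astype(float),K,np.array(c['dist_coeffs'],float))[:,0]
z=d.reshape(-1);P=(M[:3,:3]@np.c_[n*z[:,None],z].T).T+M[:3,3]
h=cv2.cvtColor(p,cv2.COLOR_BGR2HSV);g=(cv2.inRange(h,(15,90,40),(35,255,255)).reshape(-1)>0)&(z>0)&(np.hypot(P[:,0]-.554,P[:,1]+.0145)<.04)
Q=P[g];A=np.c_[Q[:,:2],np.ones(len(Q))];k=np.linalg.lstsq(A,Q[:,2],rcond=None)[0];r=A@k-Q[:,2]
ok=abs(r)<.002;k=np.linalg.lstsq(A[ok],Q[ok,2],rcond=None)[0]
print(len(Q),'slope',k[:2],'z at recess',k@[.554,-.0145,1],'x',np.percentile(Q[:,0],[1,99]),'y',np.percentile(Q[:,1],[1,99]))
E
python3 dep.py 3
```

```text
9.35 [0.55525207 0.01505114 0.0243123 ] [0.06977474 0.69462541 0.22342972]
7100 slope [ 0.00139417 -0.00190609] z at recess 0.021906110642943562 x [0.53509909 0.5714517 ] y [-0.03795759  0.00957663]
```

It has dropped in: the top face is flat (slope about 0.002) and flush at z = 21.9 mm. I'll lift, shut the fingers, centre over the pull and press.

Call:
move_arm([
  [-0.3,[0.006,0,0],[0,0,0]],
  [-0.3,[0,0,-0.03],[0,0,0]],
  [-1,[0,0,0],[0,0,0]],
  [-1,[-0.035,0,0],[0,0,0]],
  [-1,[0,0,0],[0,0,0]],
  [-1,[0,0,0],[0,0,0]],
  [-1,[0,0,0.015],[0,0,0]],
  [-1,[0,0,0.01],[0,0,0]],
  [-1,[0,0,0],[0,0,0]],
  [-1,[0,0,0],[0,0,0]],
])

```text
time: 10.35
tool_pos: [0.5532, -0.0134, 0.0285]
tcp_rot: [-179.9, -0.0, 86.8]
contact_force: [0.6, 0.2, 0.3]
grip_width: -0.0002
grip_force: 0.0
```

Call:
move_arm([
  [-1,[0,0,0.002],[0,0,0]],
  [-1,[0,0,0.002],[0,0,0]],
  [-1,[0,0,0.002],[0,0,0]],
  [-1,[0,0,0.001],[0,0,0]],
  [-1,[0,0,0],[0,0,0]],
  [-1,[0,0,0],[0,0,0]],
])

```text
time: 10.95
tool_pos: [0.5537, -0.0139, 0.0224]
tcp_rot: [180.0, 0.0, 86.8]
contact_force: [0.1, -0.3, 0.3]
grip_width: 0.0004
grip_force: 0.0
```

Call:
move_arm([
  [-1,[0,0,0.001],[0,0,0]],
  [-1,[0,0,0.001],[0,0,0]],
  [-1,[0,0,0],[0,0,0]],
  [-1,[0,0,0],[0,0,0]],
])

```text
time: 11.35
tool_pos: [0.5539, -0.0139, 0.022]
tcp_rot: [180.0, 0.0, 86.8]
contact_force: [-6.6, 0.3, 12.2]
grip_width: -0.0001
grip_force: 5.8
```

Call:
move_arm([
  [-1,[0,0,0.001],[0,0,0]],
  [-1,[0,0,0],[0,0,0]],
  [-1,[0,0,0],[0,0,0]],
  [-1,[0,0,0],[0,0,0]],
])

```text
time: 11.75
tool_pos: [0.5539, -0.0139, 0.022]
tcp_rot: [180.0, 0.0, 86.8]
contact_force: [-10.2, 1.4, 19.1]
grip_width: -0.0002
grip_force: 9.2
```

```bash
python3 dep.py 4; python3 look.py 4
```

```text
11.8 [ 0.55392154 -0.01388337  0.02199994] [-10.05457129   1.07805893  18.69245898]
5474 slope [-0.00370783 -0.00822413] z at recess 0.02180717304655326 x [0.53030656 0.57784445] y [-0.02764817  0.00976487]
11.8 [ 0.5539 -0.0139  0.022 ] [-10.05   1.08  18.69]
top []
side [(array([ 0.5499, -0.015 ,  0.015 ]), 0.68)]
```

View pics/w4.png

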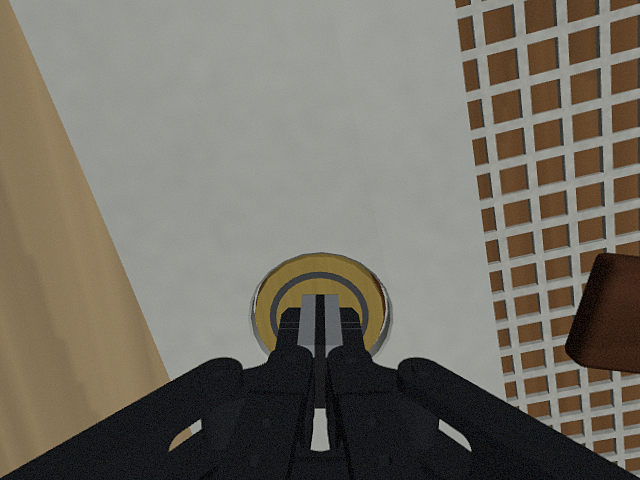

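The pull lies flush in the recess, with a thin even gap around it (about (253,300) to (387,300)). The shut fingertips press near its centre with about 19 N, so I'm handing in.

```bash
python3 -c "
from bench import ctrl
print(ctrl.sign_off())"
```

```text
the job is handed in; nothing more can be done
None
```

The pull was pushed into the recess and lies flat and flush with the door. I handed the job in with the shut fingertips pressing it down at about 19 N; no verdict came back.

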